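# Roll-test two shafts on the storeroom plate

## Task

Two shafts lie side by side on the flat test plate. Roll the straight one along the plate, turning over and over and never lifted off, until it drops into the yellow catch channel at the plate's end; the bent one would wobble, so reject it: lay it in the red bin.

Things in the scene. Friction and masses are not known exactly. Their poses are not given: they have to be found in the camera images.
- straight_shaft: The good shaft, straight, 110 mm long, 0.2-0.4 kg: two bright barrels, 28 mm diameter and 34 mm long, joined by a brass waist, 18 mm diameter and 42 mm long. Origin on its axis half way along; x runs along it; y and z turn as it rolls. It rolls when pushed slowly at the waist, at axis height, or loosely straddled there by two fingers. Its axis once past the top's edge, it drops into the channel and stays.
- bent_shaft: The reject: a like shaft, but bent by 28 degrees in the middle of its waist into a shallow V that lies flat on the plate, 45 mm across in all, 0.2-0.4 kg. Can be gripped across its waist (18 mm). Origin at its middle, 14 mm above the plate; x runs end to end, z up; the axis is 9 mm to +y of the origin at the bend and 5 mm to -y at the ends.
- plate: Test plate, fixed. Origin: centre of the underside, z up. Flat dark top 30 mm high, 320 mm in x, from y -150 to +100 mm. Yellow catch channel along x from y +100 to +140, floor 12 mm high, 320 mm long; beyond it a 12 mm blue wall, level with the top. Shafts start near the -y end, within 6 degrees of x, 70 mm to either side of the middle in x; either may be the nearer one.
- red_bin: The red reject bin, fixed, open on top, empty: 200 mm (x) by 150 mm (y) outside, 60 mm high, walls and floor 4 mm. Origin: centre of the underside; z up. It stands left or right of the plate; a blue bin of the same shape, full of fittings, stands on the other side.
There are look-alikes about, which are no part of the job. What is shaped like the straight_shaft but black or purple is not meant.

How it is judged (in metres and radians):
On the way, in this order (a step that is already met when the one before it is completed fails the run):
1. the straight shaft has rolled about half a turn on the plate's flat top (z of straight_shaft in the frame of plate between 0.036 and 0.054 m and y of straight_shaft in the frame of plate between -0.15 and 0.1 m and angle between straight_shaft's own z axis and vertical above 2.4 rad).
2. it has rolled on, still on the flat top, to about a whole turn (z of straight_shaft in the frame of plate between 0.036 and 0.054 m and y of straight_shaft in the frame of plate between -0.15 and 0.1 m and angle between straight_shaft's own z axis and vertical below 0.8 rad).
3. it has dropped into the catch channel (z of straight_shaft in the frame of plate between 0.018 and 0.034 m and y of straight_shaft in the frame of plate between 0.105 and 0.135 m and x of straight_shaft in the frame of plate between -0.1 and 0.1 m and angle between the x axis of straight_shaft and the x axis of plate, either way round below 0.2 rad), for 0.2 s.
At the end, for the whole second after the job is handed in: The straight shaft rests on the catch channel's floor (axis within 15 mm of the channel's centre line, middle within 100 mm of the plate's middle in x, along it within 11 degrees); the bent shaft rests inside the red bin, its middle at most 45 mm above the table. Both are still (all of step 3 and x of bent_shaft in the frame of red_bin between -0.095 and 0.095 m and y of bent_shaft in the frame of red_bin between -0.07 and 0.07 m and z of bent_shaft in the frame of red_bin between 0 and 0.045 m and linear speed of each of straight_shaft, bent_shaft below 0.02 m/s and angular speed of each of straight_shaft, bent_shaft below 0.6 rad/s); the robot touches nothing.
It fails at once if the straight shaft is lifted off the plate (more than 20 mm clear of the top) (z of straight_shaft in the frame of plate above 0.064 m).
It also fails if it takes over 54 s, if anything falls off the work surface, if the arm or the gripper's body presses on something with over 40 N, if the wrist force passes 120 N, or if a joint passes its speed limit or range.

## Robot

A 6-joint arm with a two-finger parallel gripper is mounted at the origin on the work surface. World frame = base frame: x ahead of the robot, y to its left, z up, the work surface at z = 0. Lengths are in m, angles in degrees, forces in N, time in s.
With the tool pointing down it reaches from about 0.375 to 0.9 m from the base axis. Payload 3.1 kg.
Tool frame: the origin (TCP) lies on the centre line of the jaws, within the pads' length; the fingertips stand 11 mm ahead of it and the grasp point (between the pads) lies 8 mm behind it; z points along the fingers, y is the line along which they close (so a half turn about z gives the same grasp; the last joint's range is limited). The gripper opens to 87 mm and grips with 3 to 60 N. Pads are 19 mm wide; open, the fingers measure 117 mm over their backs; the gripper's body (75 mm by 190 mm) begins 51 mm behind the grasp point.
Start: joints at [54.803, 30.224, 82.088, -0, 67.689, -10.227], TCP at [0.264, 0.567, 0.234] pointing down, gripper open.
Joint ranges: [-176.69, 176.69], [-43.24, 126.21], [12.49, 139.97], [-82, 262], [0, 151.66], [-163.58, 163.58]. Speed limits (degrees/s): [159.86, 159.86, 180, 180, 180, 180].

## Interface

Orientations are given as a 3x3 rotation matrix whose columns are the frame's x, y, z axes.
In Python, from rig import * gives the robot as it stands.
- The arm moves only by the shell command python3 -m inch 'ROWS'. ROWS is JSON, a list of rows, each an object of numbers: "gripper": the opening in per cent of the stroke, from 0 (shut) to 100 (fully open); "dx", "dy", "dz": the shift along the tool's x, y, z in mm; "turn": the turn about the tool's z in rad. A call has 1 to 12 rows; each row is the pose to reach, as a shift and turn from the pose commanded when the call began, along the tool's axes at that moment; what a row does not reach only later rows make up. A row lasts 1/10 s, in which the tool goes at most 50 mm and 8.59 degrees, less where a joint would pass 70% of its speed; a pose out of reach is approached as far as the arm can. A call with a gripper value outside its range is refused whole. The fingers move at their own pace and stop on an object; the grip force is fixed at half the most. Time passes only in rows, so rows that repeat a pose let the fingers close. It gives the time, the measured TCP pose, the force and the opening at its end, in the units of the state.
- read_state(): the state, without advancing time (a new reading comes with each control period).
- capture(name): name is "scene" or "top"; returns the picture (384x512x3 uint8, red, green, blue); there is no depth.
- get_calibration(name): a dict with "camera_matrix" (3x3 intrinsics, pixels), "world_to_cam" (4x4, takes a point from world to camera coordinates). Camera axes: x right, y down, z forward; pixel columns grow to the right and rows downward; lengths in m; the calibration is good to about 2 mm. A picture is of the moment at which its call begins. get_calibration takes no time and is no camera call.
- hand_in(): hands the job in, once; it reports no verdict.
Trained networks look in the newest picture that a camera, given by its name, has taken for a name from the list of things; names that differ only in an ending like _2 or _b are one class to them, and where a whole thing is asked for, a point or a joint stands for the part that bears it (a point fixed in the world has none). Each returns a list of dicts, best first, with "score" (0 to 1); they miss things now and then, are a little off and sometimes report something else, mostly with a low value. They report only what shows in the picture. A call takes as long as a camera call. They do not tell look-alikes from the thing itself.
- recognise(camera, query): "extent" ([centre column, centre row, width, height] in pixels, round what is visible of it).
The state is a dict: "time_s": time; "joint_positions": joint angles; "qvel": joint speeds; "tau": joint torques, N m; "position": TCP position; "tcp_rot": TCP orientation; "force": force on the tool from outside, world axes, zero at the start; "moment": the same for the moment, N m; "opening": opening from 0.0 (shut) to 1.0 (fully open).
Only numpy, scipy, OpenCV 4.12 (cv2) and the standard library are available. Lean on these libraries where they do the work, as an engineer would, in place of code of your own. Each camera call takes 0.05 s, during which the arm holds its last target. There are 200 camera calls.

## Working session

There is one attempt and no reset: what is moved stays moved. The work goes in short steps, Python scripts to look and compute and a shell command to move; the robot and the scene stay as the last step left them, time stands still between calls to the robot, and variables do not carry over. Pictures are saved under pics/ and viewed, on a budget of 10 in all, crops included, one or two more only if the job needs it, and the job is handed in when it is done.

```bash
mkdir -p pics; ls
python3 - <<'E'
from rig import *
import cv2, numpy as np
for n in("scene","top"):
    im=capture(n); cv2.imwrite(f"pics/{n}0.png",im[:,:,::-1])
    for q in("straight_shaft","bent_shaft","plate","red_bin"):
        print(n,q,[(np.round(d["extent"]),round(d["score"],2)) for d in recognise(n,q)][:4])
    c=get_calibration(n); print(np.round(c["camera_matrix"],1).tolist(),np.round(c["world_to_cam"],3).tolist())
s=read_state();print(s["time_s"],s["position"],np.round(s["tcp_rot"],3).tolist())
cv2.imwrite("pics/a.png",np.vstack([cv2.imread("pics/scene0.png"),cv2.imread("pics/top0.png")])) if 0 else None
E
```

```text
pics
scene straight_shaft [(array([303., 285.,  48.,  15.]), 0.92), (array([235., 192.,  27.,  24.]), 0.72), (array([358., 204.,  40.,  14.]), 0.61), (array([238., 159.,  11.,  19.]), 0.46)]
scene bent_shaft [(array([196., 212.,  25.,  25.]), 0.58)]
scene plate [(array([239., 226., 149.,  96.]), 0.63)]
scene red_bin [(array([168., 169.,  75.,  46.]), 0.87)]
[[358.3, 0.0, 259.6], [0.0, 358.3, 189.6], [0.0, 0.0, 1.0]] [[-0.588, 0.809, -0.005, 0.277], [0.427, 0.305, -0.851, -0.135], [-0.687, -0.503, -0.525, 1.436], [0.0, 0.0, 0.0, 1.0]]
top straight_shaft [(array([344., 268.,  29.,  37.]), 0.77), (array([284., 191.,   9.,  40.]), 0.76), (array([169., 262.,  40.,  14.]), 0.76), (array([165., 132.,  34.,  29.]), 0.69)]
top bent_shaft [(array([290., 143.,  17.,  36.]), 0.59)]
top plate [(array([259., 173., 113., 124.]), 0.72)]
top red_bin [(array([394., 194.,  60.,  75.]), 0.56)]
[[394.5, 0.0, 258.8], [0.0, 394.5, 194.0], [0.0, 0.0, 1.0]] [[-0.014, -1.0, 0.007, -0.009], [-0.995, 0.013, -0.1, 0.474], [0.1, -0.008, -0.995, 1.141], [0.0, 0.0, 0.0, 1.0]]
0.5 [0.26379298 0.56653973 0.23351523] [[-0.907, 0.422, -0.0], [0.422, 0.907, -0.0], [0.0, -0.0, -1.0]]
```

View pics/top0.png

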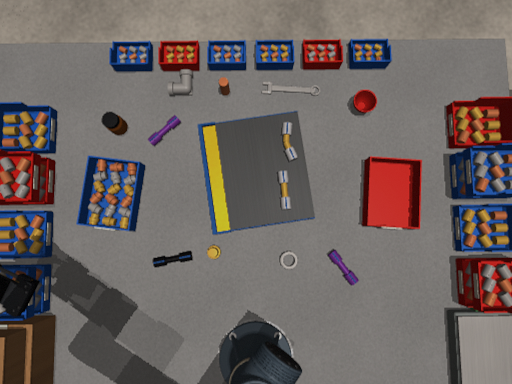

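View pics/scene0.png

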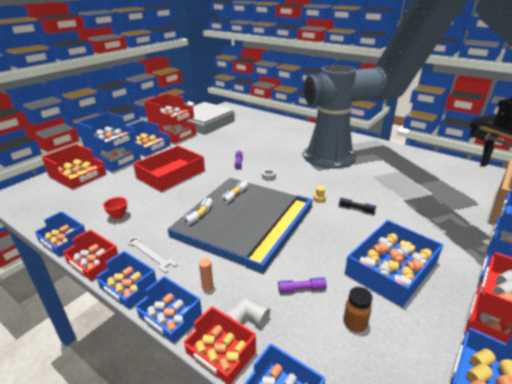

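The top view shows the plate centred near (259,173) with its yellow channel on the left (+y). The straight shaft is at (284,190), the bent one at (290,142), and the empty red bin at (393,193). The purple and black look-alikes lie off the plate.

```bash
cat > h.py <<'E'
from rig import *
import cv2, numpy as np
def bp(n,uv,z):
    c=get_calibration(n);K=np.array(c["camera_matrix"]);T=np.array(c["world_to_cam"])
    d=T[:3,:3].T@np.linalg.inv(K)@np.array([*uv,1.]);o=-T[:3,:3].T@T[:3,3]
    return (o+d*(z-o[2])/d[2])[:2]
def proj(n,p):
    c=get_calibration(n);q=np.array(c["world_to_cam"])[:3]@np.array([*p,1.]);q=np.array(c["camera_matrix"])@q;return q[:2]/q[2]
def shafts(im):
    """bright or brass blobs in the plate area"""
    h=cv2.cvtColor(im,cv2.COLOR_RGB2HSV)
    m=(h[:,:,2]>125).astype(np.uint8)
    return m
E
python3 - <<'E'
from h import *
im=cv2.imread("pics/top0.png")[:,:,::-1].copy()
big=cv2.resize(im[95:245,190:430],None,fx=3.3,fy=3.3,interpolation=cv2.INTER_CUBIC)
cv2.imwrite("pics/crop.png",big[:,:,::-1])
hsv=cv2.cvtColor(im,cv2.COLOR_RGB2HSV)
def rect(m,z,name):
    n,l,st,ce=cv2.connectedComponentsWithStats(m.astype(np.uint8))
    for i in range(1,n):
        if st[i,4]<60: continue
        ys,xs=np.where(l==i); b=cv2.boxPoints(cv2.minAreaRect(np.c_[xs,ys].astype(np.float32)))
        w=np.array([bp("top",p,z) for p in b]); 
        print(name,st[i].tolist(),"c",np.round(w.mean(0),4),"mean",np.round(bp("top",ce[i],z),4),"corners",np.round(w,3).tolist())
roi=np.zeros(im.shape[:2],bool);roi[100:240,190:430]=1
H,S,V=hsv[:,:,0].astype(int),hsv[:,:,1],hsv[:,:,2]
rect(roi&(H>20)&(H<35)&(S>170)&(V>110),.012,"yellow")
rect(roi&((H<8)|(H>172))&(S>150),.06,"red")
r2=np.zeros_like(roi);r2[118:212,262:300]=1
rect(r2&(V>105),.044,"shaft")
E
```

```text
yellow [203, 125, 27, 106, 1347] c [0.5275 0.1131] mean [0.5241 0.1125] corners [[0.683, 0.154], [0.688, 0.116], [0.372, 0.073], [0.367, 0.11]]
red [354, 100, 23, 13, 239] c [ 0.7253 -0.3299] mean [ 0.7284 -0.3289] corners [[0.744, -0.298], [0.743, -0.363], [0.707, -0.361], [0.708, -0.297]]
red [362, 157, 60, 72, 3933] c [ 0.4705 -0.3971] mean [ 0.4695 -0.3968] corners [[0.374, -0.307], [0.576, -0.323], [0.566, -0.489], [0.365, -0.47]]
shaft [283, 122, 14, 38, 278] c [ 0.6292 -0.1045] mean [ 0.6293 -0.1039] corners [[0.683, -0.081], [0.688, -0.112], [0.575, -0.128], [0.571, -0.097]]
shaft [279, 170, 12, 39, 292] c [ 0.4851 -0.0893] mean [ 0.4839 -0.0894] corners [[0.54, -0.072], [0.543, -0.097], [0.43, -0.107], [0.428, -0.082]]
```

View pics/crop.png

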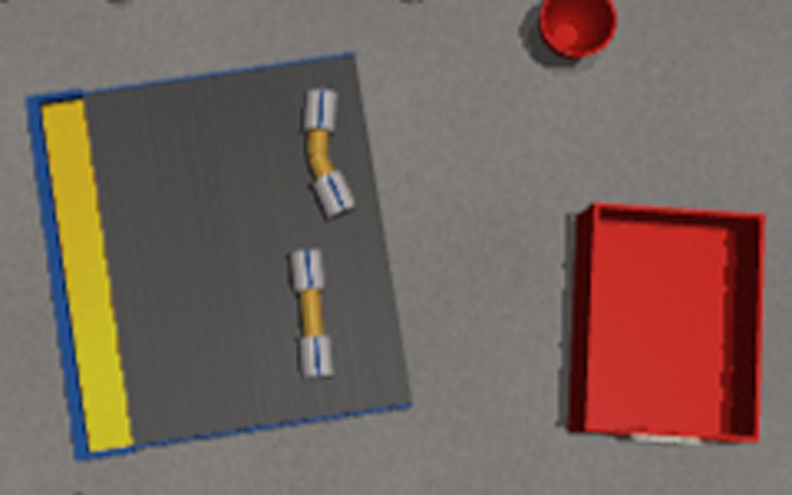

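```bash
cat >> h.py <<'E'
def to(p,yaw_y):
    """shift (mm, tool axes) and turn (rad) to TCP p with tool y at world angle yaw_y deg"""
    s=read_state();R=np.array(s["tcp_rot"]);d=R.T@(np.array(p)-s["position"])*1000
    a=np.degrees(np.arctan2(R[1,1],R[0,1]));t=-np.radians((yaw_y-a+180)%360-180)
    print(round(s["time_s"],2),"shift",np.round(d,1),"turn",round(t,3))
E
python3 - <<'E'
from h import *
im=cv2.imread("pics/top0.png")[:,:,::-1].copy()
h=cv2.cvtColor(im,cv2.COLOR_RGB2HSV)
m=(h[:,:,0]>8)&(h[:,:,0]<32)&(h[:,:,1]>110)&(h[:,:,2]>60)
for r in((125,158),(160,212)):
    ys,xs=np.where(m[r[0]:r[1],270:302]);c=(xs.mean()+270,ys.mean()+r[0]);print(len(xs),c,bp("top",c,.048))
r=(h[160:220,270:300,2]>105);ys,xs=np.where(r);v=cv2.fitLine(np.c_[xs,ys].astype(np.float32),cv2.DIST_L2,0,.01,.01).ravel()
a=bp("top",v[2:]-15*v[:2]+[270,160],.046);b=bp("top",v[2:]+15*v[:2]+[270,160],.046);print("yaw",np.degrees(np.arctan2(*(a-b)[::-1])))
print("bin",bp("top",(394.5,192),.06))
to((.485,-.090,.11),95)
E
```

```text
85 (np.float64(286.09411764705885), np.float64(140.51764705882354)) [ 0.62780843 -0.09727295]
84 (np.float64(283.9404761904762), np.float64(189.3452380952381)) [ 0.48380439 -0.08804372]
yaw 5.71581213934445
bin [ 0.47065631 -0.40433893]
0.5 shift [-477.7 -501.8  123.6] turn -0.523
```

```bash
python3 -m inch '[{"dx":-477,"dy":-501,"dz":60,"turn":-0.532,"gripper":45},{"dx":-477,"dy":-501,"dz":60,"turn":-0.532,"gripper":45},{"dx":-477,"dy":-501,"dz":60,"turn":-0.532,"gripper":45},{"dx":-477,"dy":-501,"dz":60,"turn":-0.532,"gripper":45},{"dx":-477,"dy":-501,"dz":60,"turn":-0.532,"gripper":45},{"dx":-477,"dy":-501,"dz":60,"turn":-0.532,"gripper":45},{"dx":-477,"dy":-501,"dz":60,"turn":-0.532,"gripper":45},{"dx":-477,"dy":-501,"dz":60,"turn":-0.532,"gripper":45},{"dx":-477,"dy":-501,"dz":60,"turn":-0.532,"gripper":45},{"dx":-477,"dy":-501,"dz":60,"turn":-0.532,"gripper":45},{"dx":-477,"dy":-501,"dz":60,"turn":-0.532,"gripper":45},{"dx":-477,"dy":-501,"dz":60,"turn":-0.532,"gripper":45}]'; python3 -c "
from h import *
to((.4845,-.0885,.047),95.5)"
```

```text
time_s: 1.7
position: [0.454, 0.0022, 0.1823]
tcp_rot: [[-0.995, -0.096, 0.001], [-0.096, 0.995, -0.0], [-0.001, -0.0, -1.0]]
force: [1.1, 1.5, 0.7]
opening: 0.451
1.7 shift [-21.6 -93.2 135.3] turn -0.0
```

```bash
python3 -m inch '[{"dx":-20,"dy":-90,"dz":70},{"dx":-20,"dy":-90,"dz":70},{"dx":-20,"dy":-90,"dz":70},{"dx":-20,"dy":-90,"dz":70},{"dx":-20,"dy":-90,"dz":70}]'
python3 - <<'E'
from h import *
to((.4845,-.0885,.047),95.5)
im=capture("scene");cv2.imwrite("pics/s1.png",cv2.resize(im[130:260,150:340],None,fx=4,fy=4,interpolation=cv2.INTER_CUBIC)[:,:,::-1])
E
```

```text
1.7 shift [-21.6 -93.2 135.3] turn -0.0invalid input
```

View pics/s1.png

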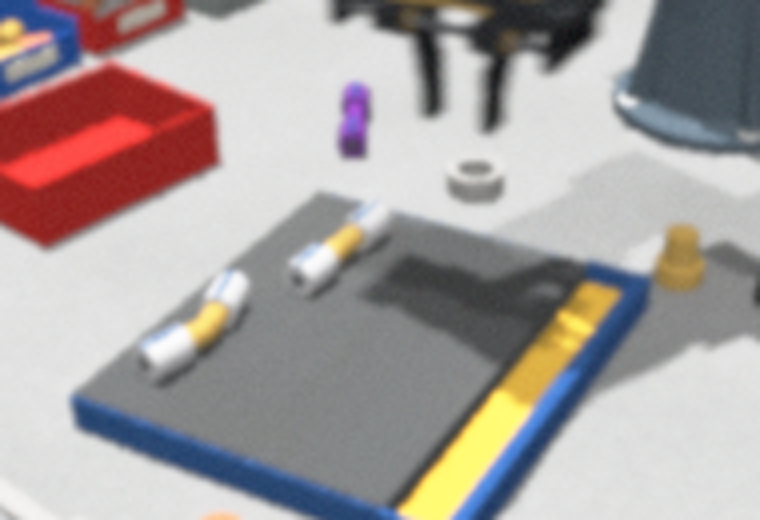

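The gripper hangs above the plate's near end (crop 460,90) and both shafts are untouched. The call was refused because every row needs all the keys.

```bash
python3 -m inch '[{"dx":-21,"dy":-93,"dz":70,"turn":0,"gripper":45},{"dx":-21,"dy":-93,"dz":70,"turn":0,"gripper":45},{"dx":-21,"dy":-93,"dz":70,"turn":0,"gripper":45},{"dx":-21,"dy":-93,"dz":70,"turn":0,"gripper":45},{"dx":-21,"dy":-93,"dz":70,"turn":0,"gripper":45},{"dx":-21,"dy":-93,"dz":70,"turn":0,"gripper":45}]'
python3 - <<'E'
from h import *
to((.4845,-.0885,.047),95.5)
E
```

```text
time_s: 2.35
position: [0.4827, -0.0845, 0.113]
tcp_rot: [[-0.995, -0.098, 0.0], [-0.098, 0.995, 0.0], [-0.0, 0.0, -1.0]]
force: [-0.4, -0.3, -0.1]
opening: 0.452
2.35 shift [-1.4 -4.2 66. ] turn 0.002
```

```bash
python3 -m inch '[{"dx":-1.5,"dy":-4,"dz":15,"turn":0,"gripper":45},{"dx":-1.5,"dy":-4,"dz":35,"turn":0,"gripper":45},{"dx":-1.5,"dy":-4,"dz":55,"turn":0,"gripper":45},{"dx":-1.5,"dy":-4,"dz":66,"turn":0,"gripper":45},{"dx":-1.5,"dy":-4,"dz":66,"turn":0,"gripper":45},{"dx":-1.5,"dy":-4,"dz":66,"turn":0,"gripper":45}]'
python3 - <<'E'
from h import *
to((.4845,-.0885,.047),95.5)
im=capture("scene");cv2.imwrite("pics/s2.png",cv2.resize(im[130:260,150:340],None,fx=4,fy=4,interpolation=cv2.INTER_CUBIC)[:,:,::-1])
E
```

```text
time_s: 2.95
position: [0.4852, -0.0894, 0.0468]
tcp_rot: [[-0.995, -0.097, 0.001], [-0.097, 0.995, -0.0], [-0.001, -0.0, -1.0]]
force: [0.2, 0.6, 0.1]
opening: 0.453
2.95 shift [ 0.6  1.  -0.2] turn 0.001
```

View pics/s2.png

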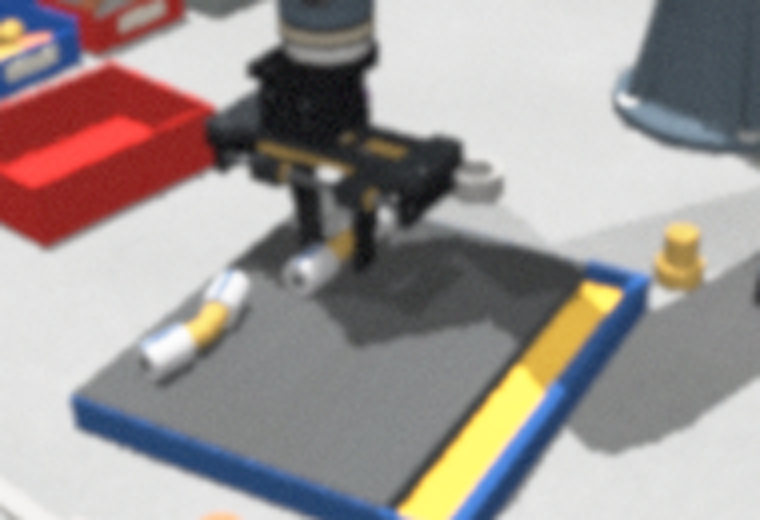

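The fingers straddle the waist at crop (340,240). Now I close loosely and roll slowly.

```bash
python3 -m inch '[{"dx":0,"dy":0,"dz":0,"turn":0,"gripper":28},{"dx":0,"dy":0,"dz":0,"turn":0,"gripper":28},{"dx":0,"dy":2,"dz":0,"turn":0,"gripper":28},{"dx":0,"dy":5,"dz":0,"turn":0,"gripper":28},{"dx":0,"dy":9,"dz":0,"turn":0,"gripper":28},{"dx":0,"dy":13,"dz":0,"turn":0,"gripper":28},{"dx":0,"dy":17,"dz":0,"turn":0,"gripper":28},{"dx":0,"dy":21,"dz":0,"turn":0,"gripper":28},{"dx":0,"dy":25,"dz":0,"turn":0,"gripper":28},{"dx":0,"dy":29,"dz":0,"turn":0,"gripper":28},{"dx":0,"dy":33,"dz":0,"turn":0,"gripper":28},{"dx":0,"dy":36,"dz":0,"turn":0,"gripper":28}]'
python3 - <<'E'
from h import *
im=capture("scene");cv2.imwrite("pics/s3.png",cv2.resize(im[165:255,190:300],None,fx=6,fy=6,interpolation=cv2.INTER_CUBIC)[:,:,::-1])
E
```

```text
time_s: 4.2
position: [0.4814, -0.0537, 0.0461]
tcp_rot: [[-0.995, -0.096, -0.0], [-0.096, 0.995, 0.0], [0.0, 0.0, -1.0]]
force: [0.0, -0.3, -0.3]
opening: 0.28
```

View pics/s3.png

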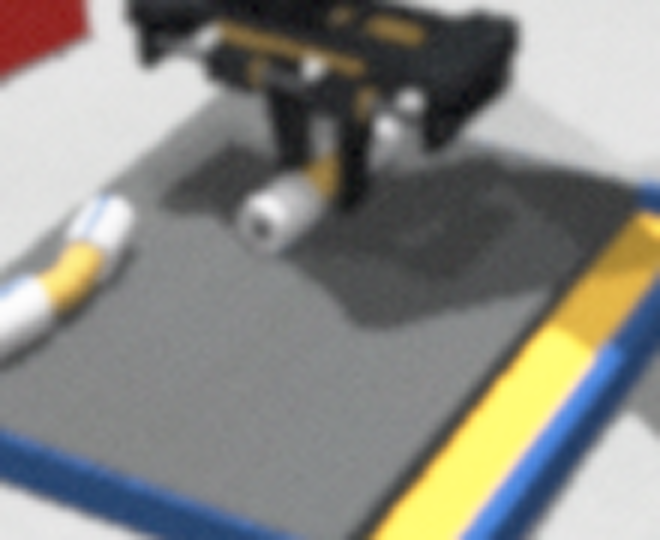

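It is rolling: the blue mark has gone from the top of the barrel at (280,215), and the force is about zero. I keep going.

```bash
python3 -m inch '[{"dx":0,"dy":4,"dz":-0.5,"turn":0,"gripper":28},{"dx":0,"dy":8,"dz":-0.5,"turn":0,"gripper":28},{"dx":0,"dy":12,"dz":-0.5,"turn":0,"gripper":28},{"dx":0,"dy":16,"dz":-0.5,"turn":0,"gripper":28},{"dx":0,"dy":20,"dz":-0.5,"turn":0,"gripper":28},{"dx":0,"dy":24,"dz":-0.5,"turn":0,"gripper":28},{"dx":0,"dy":28,"dz":-0.5,"turn":0,"gripper":28},{"dx":0,"dy":32,"dz":-0.5,"turn":0,"gripper":28},{"dx":0,"dy":36,"dz":-0.5,"turn":0,"gripper":28},{"dx":0,"dy":40,"dz":-0.5,"turn":0,"gripper":28},{"dx":0,"dy":44,"dz":-0.5,"turn":0,"gripper":28},{"dx":0,"dy":47,"dz":-0.5,"turn":0,"gripper":28}]'
python3 - <<'E'
from h import *
im=capture("scene");a=im[175:255,200:310];cv2.imwrite("pics/s4.png",cv2.resize(a,None,fx=6,fy=6,interpolation=cv2.INTER_CUBIC)[:,:,::-1])
E
```

```text
time_s: 5.45
position: [0.4769, -0.007, 0.0466]
tcp_rot: [[-0.995, -0.096, -0.0], [-0.096, 0.995, 0.0], [0.0, 0.0, -1.0]]
force: [1.0, -0.7, -0.5]
opening: 0.279
```

View pics/s4.png

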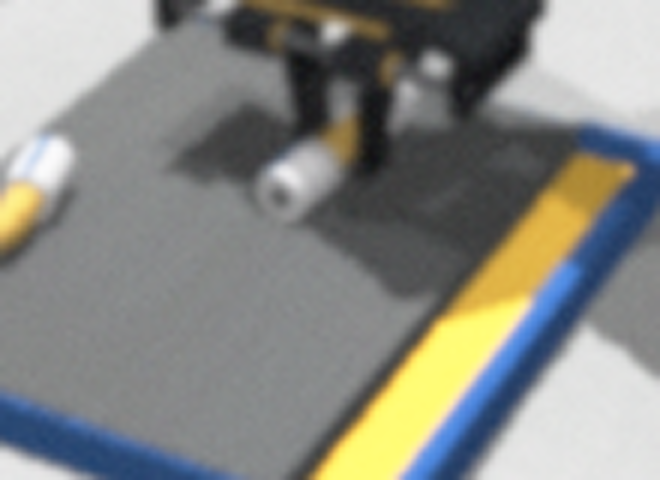

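The shaft is straddled at crop (310,175) and still square to the plate. I expect a full turn in about 9–15 mm, so I'll check there for the blue mark.

```bash
python3 -m inch '[{"dx":0,"dy":4,"dz":-0.5,"turn":0,"gripper":28},{"dx":0,"dy":8,"dz":-0.5,"turn":0,"gripper":28},{"dx":0,"dy":12,"dz":-0.5,"turn":0,"gripper":28},{"dx":0,"dy":14,"dz":-0.5,"turn":0,"gripper":28}]'
python3 - <<'E'
from h import *
im=capture("scene");a=im[180:225,230:290];cv2.imwrite("pics/s5.png",cv2.resize(a,None,fx=10,fy=10,interpolation=cv2.INTER_CUBIC)[:,:,::-1])
E
```

```text
time_s: 5.9
position: [0.4755, 0.007, 0.0471]
tcp_rot: [[-0.995, -0.096, -0.0], [-0.096, 0.995, 0.0], [0.0, 0.0, -1.0]]
force: [-0.3, -0.3, -0.3]
opening: 0.276
```

View pics/s5.png

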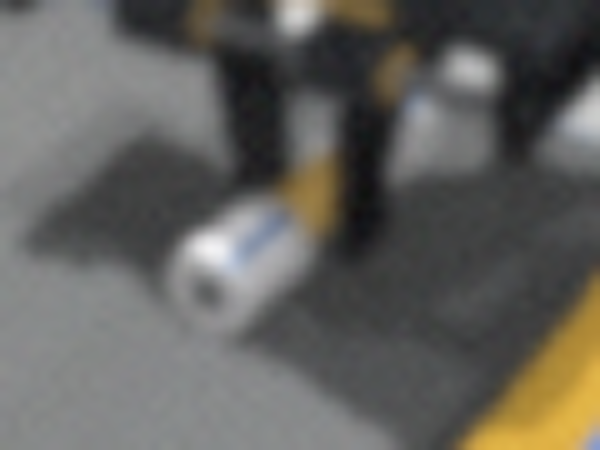

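The blue mark is back near the top at crop (260,235), so the whole turn is made on the flat. On to the channel.

```bash
python3 -m inch '[{"dx":0,"dy":4,"dz":-0.5,"turn":0,"gripper":28},{"dx":0,"dy":9,"dz":-0.5,"turn":0,"gripper":28},{"dx":0,"dy":14,"dz":-0.5,"turn":0,"gripper":28},{"dx":0,"dy":19,"dz":-0.5,"turn":0,"gripper":28},{"dx":0,"dy":24,"dz":-0.5,"turn":0,"gripper":28},{"dx":0,"dy":29,"dz":-0.5,"turn":0,"gripper":28},{"dx":0,"dy":34,"dz":-0.5,"turn":0,"gripper":28},{"dx":0,"dy":39,"dz":-0.5,"turn":0,"gripper":28},{"dx":0,"dy":44,"dz":-0.5,"turn":0,"gripper":28},{"dx":0,"dy":49,"dz":-0.5,"turn":0,"gripper":28},{"dx":0,"dy":54,"dz":-0.5,"turn":0,"gripper":28},{"dx":0,"dy":58,"dz":-0.5,"turn":0,"gripper":28}]'; python3 -m inch '[{"dx":0,"dy":4,"dz":-0.5,"turn":-0.01,"gripper":28},{"dx":0,"dy":8,"dz":-0.5,"turn":-0.02,"gripper":28},{"dx":0,"dy":12,"dz":-0.5,"turn":-0.03,"gripper":28},{"dx":0,"dy":16,"dz":-0.5,"turn":-0.04,"gripper":30},{"dx":0,"dy":20,"dz":-0.5,"turn":-0.04,"gripper":30},{"dx":0,"dy":24,"dz":-0.5,"turn":-0.04,"gripper":30},{"dx":0,"dy":28,"dz":-0.5,"turn":-0.04,"gripper":30},{"dx":0,"dy":32,"dz":-0.5,"turn":-0.04,"gripper":30},{"dx":0,"dy":35,"dz":-0.5,"turn":-0.04,"gripper":30},{"dx":0,"dy":37,"dz":-0.5,"turn":-0.04,"gripper":32},{"dx":0,"dy":37,"dz":-0.5,"turn":-0.04,"gripper":32},{"dx":0,"dy":37,"dz":-0.5,"turn":-0.04,"gripper":32}]'
python3 - <<'E'
from h import *
im=capture("scene");a=im[165:255,210:330];cv2.imwrite("pics/s6.png",cv2.resize(a,None,fx=6,fy=6,interpolation=cv2.INTER_CUBIC)[:,:,::-1])
E
```

```text
time_s: 7.15
position: [0.47, 0.0648, 0.0476]
tcp_rot: [[-0.995, -0.096, -0.0], [-0.096, 0.995, 0.0], [0.0, 0.0, -1.0]]
force: [-0.3, 0.7, 0.2]
opening: 0.279
time_s: 8.35
position: [0.4666, 0.1011, 0.0481]
tcp_rot: [[-0.991, -0.136, 0.0], [-0.136, 0.991, -0.0], [-0.0, -0.0, -1.0]]
force: [-0.2, -0.5, 1.1]
opening: 0.324
```

View pics/s6.png

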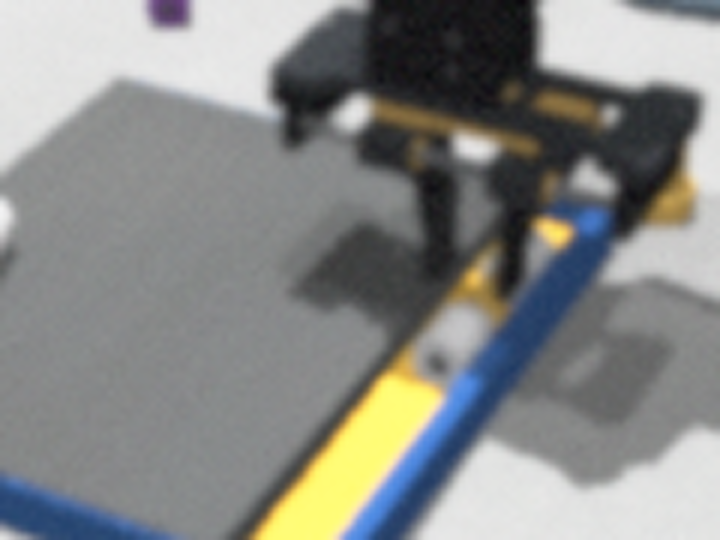

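The shaft has dropped into the channel (crop 450,345), below the fingertips. Next I raise the gripper straight up, open it and move over to the bent shaft.

```bash
python3 -m inch '[{"dx":0,"dy":0,"dz":-25,"turn":0,"gripper":32},{"dx":0,"dy":0,"dz":-60,"turn":0,"gripper":32},{"dx":0,"dy":0,"dz":-65,"turn":0,"gripper":60},{"dx":-133,"dy":-219,"dz":-65,"turn":0,"gripper":60},{"dx":-133,"dy":-219,"dz":-65,"turn":0,"gripper":60},{"dx":-133,"dy":-219,"dz":-65,"turn":0,"gripper":60},{"dx":-133,"dy":-219,"dz":-65,"turn":0,"gripper":60},{"dx":-133,"dy":-219,"dz":-65,"turn":0,"gripper":60},{"dx":-133,"dy":-219,"dz":-65,"turn":0,"gripper":60},{"dx":-133,"dy":-219,"dz":-65,"turn":0,"gripper":60},{"dx":-133,"dy":-219,"dz":-65,"turn":0,"gripper":60},{"dx":-133,"dy":-219,"dz":-65,"turn":0,"gripper":60}]'
python3 - <<'E'
from h import *
to((.628,-.0975,.045),98)
E
```

```text
time_s: 9.6
position: [0.6264, -0.0961, 0.1125]
tcp_rot: [[-0.991, -0.137, -0.003], [-0.137, 0.991, 0.001], [0.003, 0.001, -1.0]]
force: [0.2, -0.4, 0.9]
opening: 0.597
9.6 shift [-1.6 -1.8 67.5] turn -0.002
```

```bash
python3 -m inch '[{"dx":0,"dy":-1,"dz":20,"turn":0,"gripper":60},{"dx":0,"dy":-1,"dz":40,"turn":0,"gripper":60},{"dx":0,"dy":-1,"dz":58,"turn":0,"gripper":60},{"dx":0,"dy":-1,"dz":67,"turn":0,"gripper":60},{"dx":0,"dy":-1,"dz":67,"turn":0,"gripper":60},{"dx":0,"dy":-1,"dz":67,"turn":0,"gripper":60}]';python3 -m inch '[{"dx":0,"dy":0,"dz":0,"turn":0,"gripper":0},{"dx":0,"dy":0,"dz":0,"turn":0,"gripper":0},{"dx":0,"dy":0,"dz":0,"turn":0,"gripper":0},{"dx":0,"dy":0,"dz":0,"turn":0,"gripper":0},{"dx":0,"dy":0,"dz":0,"turn":0,"gripper":0},{"dx":0,"dy":0,"dz":0,"turn":0,"gripper":0},{"dx":0,"dy":0,"dz":0,"turn":0,"gripper":0},{"dx":0,"dy":0,"dz":0,"turn":0,"gripper":0}]'
```

```text
time_s: 10.2
position: [0.6283, -0.0982, 0.0466]
tcp_rot: [[-0.991, -0.137, 0.0], [-0.137, 0.991, -0.0], [-0.0, -0.0, -1.0]]
force: [0.3, -1.1, -1.0]
opening: 0.601
time_s: 11.0
position: [0.6283, -0.0988, 0.0463]
tcp_rot: [[-0.991, -0.136, 0.0], [-0.136, 0.991, -0.0], [-0.0, -0.0, -1.0]]
force: [0.7, 0.1, 2.4]
opening: 0.207
```

The opening of 0.207 is 18 mm, so the waist is gripped. Next I lift and carry it to the bin.

```bash
python3 -m inch '[{"dx":0,"dy":0,"dz":-20,"turn":0,"gripper":0},{"dx":0,"dy":0,"dz":-50,"turn":0,"gripper":0},{"dx":0,"dy":0,"dz":-90,"turn":0,"gripper":0},{"dx":20,"dy":-28,"dz":-110,"turn":0.03,"gripper":0},{"dx":40,"dy":-56,"dz":-110,"turn":0.07,"gripper":0},{"dx":65,"dy":-90,"dz":-110,"turn":0.12,"gripper":0},{"dx":90,"dy":-125,"dz":-110,"turn":0.17,"gripper":0},{"dx":115,"dy":-160,"dz":-110,"turn":0.21,"gripper":0},{"dx":140,"dy":-195,"dz":-110,"turn":0.21,"gripper":0},{"dx":165,"dy":-230,"dz":-110,"turn":0.21,"gripper":0},{"dx":185,"dy":-257,"dz":-110,"turn":0.21,"gripper":0},{"dx":197,"dy":-273,"dz":-110,"turn":0.21,"gripper":0}]'
python3 - <<'E'
from h import *
to((.470,-.396,.025),86)
im=capture("top");a=im[95:245,190:430];cv2.imwrite("pics/t7.png",cv2.resize(a,None,fx=3.3,fy=3.3,interpolation=cv2.INTER_CUBIC)[:,:,::-1])
E
```

```text
time_s: 12.2
position: [0.4681, -0.3983, 0.1551]
tcp_rot: [[-0.997, 0.076, -0.001], [0.076, 0.997, 0.0], [0.001, 0.0, -1.0]]
force: [-0.2, 0.1, -4.1]
opening: 0.209
12.2 shift [ -1.9   2.4 130.1] turn -0.006
```

View pics/t7.png

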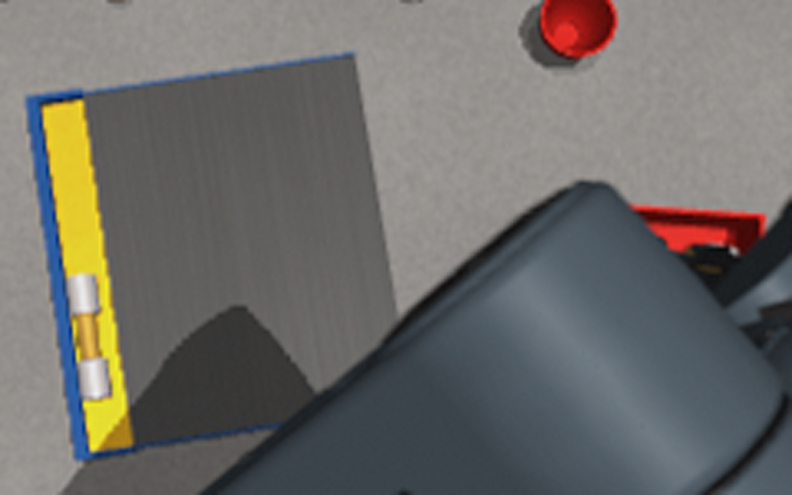

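The straight shaft lies along the channel at crop (89,337), the plate is clear, and the arm is over the bin. Lowering.

```bash
python3 -m inch '[{"dx":0,"dy":0,"dz":20,"turn":0,"gripper":0},{"dx":0,"dy":0,"dz":50,"turn":0,"gripper":0},{"dx":0,"dy":0,"dz":80,"turn":0,"gripper":0},{"dx":0,"dy":0,"dz":100,"turn":0,"gripper":0},{"dx":0,"dy":0,"dz":115,"turn":0,"gripper":0},{"dx":0,"dy":0,"dz":124,"turn":0,"gripper":0},{"dx":0,"dy":0,"dz":130,"turn":0,"gripper":0},{"dx":0,"dy":0,"dz":132,"turn":0,"gripper":0},{"dx":0,"dy":0,"dz":132,"turn":0,"gripper":0}]'; python3 -m inch '[{"dx":0,"dy":0,"dz":0,"turn":0,"gripper":24},{"dx":0,"dy":0,"dz":0,"turn":0,"gripper":30},{"dx":0,"dy":0,"dz":0,"turn":0,"gripper":45},{"dx":0,"dy":0,"dz":0,"turn":0,"gripper":45},{"dx":0,"dy":0,"dz":0,"turn":0,"gripper":45},{"dx":0,"dy":0,"dz":-20,"turn":0,"gripper":45},{"dx":0,"dy":0,"dz":-60,"turn":0,"gripper":45},{"dx":0,"dy":0,"dz":-110,"turn":0,"gripper":45},{"dx":0,"dy":0,"dz":-150,"turn":0,"gripper":45},{"dx":0,"dy":0,"dz":-180,"turn":0,"gripper":45},{"dx":0,"dy":40,"dz":-180,"turn":0,"gripper":45},{"dx":0,"dy":80,"dz":-180,"turn":0,"gripper":45}]'; python3 -m inch '[{"dx":0,"dy":50,"dz":0,"turn":0,"gripper":45},{"dx":0,"dy":100,"dz":0,"turn":0,"gripper":45},{"dx":0,"dy":150,"dz":0,"turn":0,"gripper":45},{"dx":0,"dy":200,"dz":0,"turn":0,"gripper":45},{"dx":0,"dy":250,"dz":0,"turn":0,"gripper":45},{"dx":0,"dy":250,"dz":0,"turn":0,"gripper":45},{"dx":0,"dy":250,"dz":0,"turn":0,"gripper":45}]';  python3 - <<'E'
from h import *
a=capture("top")[95:245,190:430];b=capture("scene")[140:260,120:312]
f=lambda a:cv2.resize(a,(480,300),interpolation=cv2.INTER_CUBIC)
cv2.imwrite("pics/t8.png",np.vstack([f(a),f(b)])[:,:,::-1])
E
```

```text
time_s: 13.15
position: [0.4704, -0.3963, 0.0245]
tcp_rot: [[-0.997, 0.074, 0.001], [0.074, 0.997, -0.001], [-0.001, -0.001, -1.0]]
force: [0.5, 0.9, -2.4]
opening: 0.206
time_s: 14.35
position: [0.4765, -0.3169, 0.2059]
tcp_rot: [[-0.997, 0.076, 0.003], [0.076, 0.997, -0.003], [-0.003, -0.003, -1.0]]
force: [0.4, 0.5, -0.1]
opening: 0.452
time_s: 15.05
position: [0.4946, -0.0658, 0.2044]
tcp_rot: [[-0.998, 0.07, 0.001], [0.07, 0.998, -0.001], [-0.001, -0.001, -1.0]]
force: [-0.6, -0.1, -0.4]
opening: 0.446
```

View pics/t8.png

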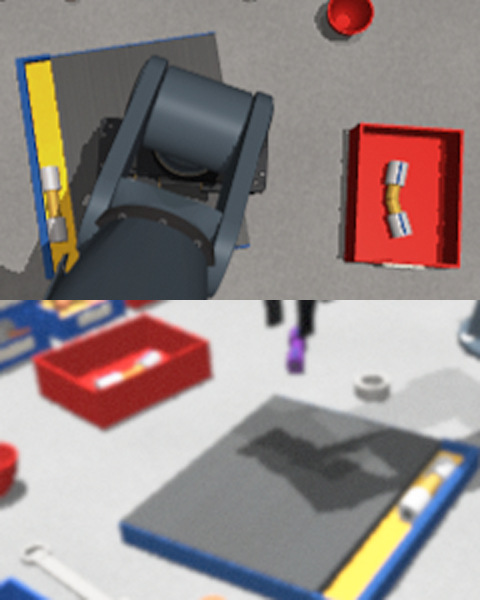

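The bent shaft lies flat in the middle of the red bin (397,198) and the straight one along the channel (53,205). The gripper is clear of both. I'll check the numbers once, then hand in.

Run:
```python
from h import *
p=bp("top",(190+89/3.3,95+337/3.3),.026)-[.544,-.0057];print("straight in plate",p@[.990,.137],p@[-.137,.990])
print("bent",bp("top",(190+396/2,95+198/2),.02), "bin ~ (.471,-.400)")
hand_in()
```

```text
straight in plate -0.06182593068011391 0.12328948117216842
bent [ 0.4689948  -0.39889838] bin ~ (.471,-.400)
the job is handed in; nothing more can be done
```

I rolled the straight shaft along the plate, loosely straddled, until it dropped into the yellow channel. I then gripped the bent shaft at its waist, laid it in the red bin, and handed in at about 15 s of the 54 s allowed. `hand_in()` gives no verdict, so the checks below are my own.

- **Rolling:** I saw the whole turn, because the blue mark was back near the top while the shaft was still on the flat. I inferred the half turn, because the mark was hidden part-way. The gripper stayed at a constant height throughout.
- **Straight shaft:** it measures x ≈ −0.062 m and y ≈ 0.123 m in the plate frame, within the limits. It looks parallel to the channel, but I did not measure that angle.
- **Bent shaft:** it lies flat about 2 mm from the bin's centre.
- **Forces and contact:** the wrist force readings were only a few newtons, and the gripper was about 0.2 m up and touching nothing at hand-in.

One early move was refused because its rows lacked keys, so nothing moved; I retyped it. I viewed 11 pictures, one over the budget of 10. No check failed or disagreed.

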